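Let the backdrop winch back to its loading tooth

TASK

The small hand winch for the booth's backdrop stands on the mat with a bare drum. Throw its pawl clear of the ratchet wheel, turn the wheel backward (clockwise from above) until the red tooth is the next to meet the pawl, then throw the pawl back in and ease the wheel on backward until the red tooth comes up firm against the pawl, without ramming or forcing it. Let go with the pawl fully home and the red tooth on it, and leave the other things on the shelf where they are.

Things in the scene. Friction and masses are not known exactly. Their poses are not given: they have to be found in the camera images.
- axle (a point): Centre of the ratchet wheel's top face, on the upright axle, 64 mm above the underside of the yellow 200 x 200 mm plate bolted to the 4 mm mat. Its axes are the winch's: z up, and the pawl's nose meets the wheel on the -x side. Steel wheel, 12 teeth, 120 mm over tips, 104 mm over roots, 10 mm thick; a 9 mm high hex nut stands at its centre.
- wheel (a joint): Wheel angle (rad), growing anticlockwise from above (forward); backward lowers it. Starts at 1.0 to 2.4. One tooth is 0.524. The red tooth bears on the pawl at 0 nominally; the pawl's pillar is clamped up to 6 mm off along the winch's y, so really anywhere from -0.13 to 0.13, to be felt. Lower the pawl at 0.16 to 0.36. Drag of 0.15 N m (3.3 N at the knob) holds the wheel where it is left.
- knob_center (a point): Centre of the black upright winding knob, 24 mm in diameter, 42 mm tall, 46 mm from the axle, this point 29 mm above the wheel's top face. It spins freely on its stem, so a grip need not turn as it goes round. About 18 N of push on it beds a tooth firmly on the pawl; over 25 N is forcing it. With the wheel at w it lies at the angle w - 1.571 from the winch's x axis (straight to its -y at 0).
- pawl_peg (a point): Centre of the red upright thumb peg on the pawl's tail, 12 mm in diameter, 30 mm tall, this point 14 mm above the wheel's top face. At pawl = 0 it stands 11 mm to -x and 44 mm to +y (winch axes) of the pawl's upright pivot; lifting the pawl swings it clockwise from above, towards +x.
- pawl (a joint): Swing of the brass pawl (rad), growing as its nose is lifted out of the wheel: 0 home at the root of the teeth, clear of the tips above 0.2, end stop at 0.5. An over-centre spring drives it home from below 0.3, and to the clear stop from above 0.3, and keeps it there; throwing it takes about 3 N at the peg. With the pawl home the wheel still turns forward, clicking.
- pawl_nose (a point): Working end of the pawl's nose, where a tooth bears, 53 mm from the pawl's pivot, at mid thickness of the wheel. It swings with the pawl.
- red_tooth (a point): Middle of the bearing face of the one tooth painted red, 55.5 mm from the axle, at mid thickness of the wheel; it turns with the wheel and meets the pawl's nose point when it bears.
- button_module (a point): Loose chrome push button module, 46 mm across, 18 mm tall, its centre. Leave alone.
- camera_center (a point): Blue plastic camera housing 85 x 125 x 70 mm, its centre. Leave alone.
- hexkey_mid (a point): Steel hex key, 6 mm thick, 96 mm long, middle of its long leg. Leave alone.
- hood_center (a point): Smoked acrylic lens hood, ring of 80 mm, 34 mm tall, its centre. Leave alone.
- guide1_center (a point): Nickel coin slot guide, 88 x 30 x 14 mm, its centre. Leave alone.
- guide2_center (a point): The other nickel coin slot guide, same size, its centre. Leave alone.
- tray_center (a point): Orange screw tray 75 x 100 x 22 mm, its centre. Leave alone.

How it is judged:
On the way, in this order (a step that is already met when the one before it is completed fails the run):
1. the pawl is thrown fully clear and stays there, while the red tooth is still more than one tooth away (value of joint pawl above 0.42 rad and value of joint wheel above 0.55 rad), for 0.2 s.
2. with the pawl clear, the wheel is turned backward until the red tooth is less than one tooth from the pawl (value of joint pawl above 0.42 rad and value of joint wheel below 0.5 rad), for 0.1 s.
3. with the pawl back home, the red tooth is brought up firm on it (over 6 N between them) (value of joint pawl below 0.06 rad and horizontal distance between red_tooth and pawl_nose below 0.0025 m and contact force between pawl and wheel above 6 N), for 0.2 s.
At the end, for the whole second after the job is handed in: The pawl is fully home (joint below 0.06 rad), the red tooth's face is within 2.5 mm of the pawl's nose, and the wheel is at rest; the robot has let go (value of joint pawl below 0.06 rad and horizontal distance between red_tooth and pawl_nose below 0.0025 m and velocity of joint wheel between -0.05 and 0.05 rad/s); the robot touches nothing.
It fails at once if the wheel is rammed or forced on the pawl (over 22 N between tooth and pawl) (contact force between pawl and wheel above 22 N).
It fails at once if a bystander is moved by more than 15 mm (distance of any of button_module, camera_center, hexkey_mid, hood_center, guide1_center, guide2_center, tray_center from where it was at the start of the episode above 0.015 m).
It also fails if it takes over 64 s, if anything falls off the work surface, if the arm or the gripper's body presses on something with over 40 N, if the wrist force passes 120 N, or if a joint passes its speed limit or range.

ROBOT

A 6-joint arm with a two-finger parallel gripper is mounted at the origin on the work surface. World frame = base frame: x ahead of the robot, y to its left, z up, the work surface at z = 0. Lengths are in m, angles in rad, forces in N, time in s.
With the tool pointing down it reaches from about 0.275 to 0.875 m from the base axis. Payload 12.5 kg.
Tool frame: the origin (TCP) lies on the centre line of the jaws, within the pads' length; the fingertips stand r.finger_overhang ahead of it and the grasp point (between the pads) lies 3 mm ahead of it (r.finger_overhang is the distance from the TCP to the fingertips, in m); z points along the fingers, y is the line along which they close (so a half turn about z gives the same grasp; the last joint's range is limited). The gripper opens to 85 mm and grips with 20 to 120 N. Pads are 22 mm wide; open, the fingers measure 114 mm over their backs; the gripper's body (76 mm by 85 mm) begins 54 mm behind the grasp point. The pads swing forward as they close: fully open they stand 13 mm farther back than shut.
Start: joints at [1.235, 0.351, 1.652, -0, 1.139, -0.085], TCP at [0.136, 0.533, 0.229] pointing down, gripper open.
Joint ranges: [-2.75, 2.75], [-0.79, 2.1], [0.01, 2.65], [-1.57, 4.71], [0.07, 3.14], [-2.87, 2.87]. Speed limits (rad/s): [2.22, 2.22, 2.79, 3.14, 3.14, 3.14].

INTERFACE

Orientations are given as a unit quaternion [x, y, z, w].
In Python, from cell import r, optics gives the robot as it stands. The module is installed in compiled form; this text tells all that it offers. Calls block until the motion is done:
- r.move_to(position, orientation): joint-space move of the TCP to a pose.
- r.move_linear(position, rot=None, vel=0.15): straight line of the TCP; rot=None keeps the orientation; vel is the mean speed in m/s.
- r.set_joints(angles): joint-space move.
- r.set_gripper(opening, squeeze=None): opening from 0.0 (shut) to 1.0 (fully open); squeeze is the grip in N (None keeps the last); returns when the fingers have stopped.
- r.sleep(seconds).
- r.inverse_kinematics(position, orientation): joint angles nearest the present ones, or None.
- optics.get_image(name): name is "scene" or "top" or "wrist"; returns a dict with "pixels" (480x640x3 uint8, red, green, blue), "depth" (480x640 float32, m along the optical axis (not along the pixel's ray), 0 where there is no reading), "fx", "fy", "cx", "cy" (pixels), "D" ([k1, k2, p1, p2, k3] as OpenCV has them; the pictures are not rectified), "camera_from_world" (4x4, takes a point from world to camera coordinates); the wrist camera has in their place "mount" (4x4, takes a point from camera to tool coordinates, whose origin is the TCP and whose axes are the flange's). Camera axes: x right, y down, z forward; pixel columns grow to the right and rows downward; lengths in m; the calibration is good to about 2 mm. A picture is of the moment at which its call begins: read the wrist's pose just before it.
A pose or a line that the arm cannot do raises r.PlanningError and nothing moves.
- r.hand_in(): hands the job in; it is judged then, once.
Readings, each from a call of its own:
- r.current_t(): time.
- r.current_q(): joint angles.
- r.current_qvel(): joint speeds.
- r.current_effort(): joint torques, N m.
- r.current_tool_pos(): TCP position.
- r.current_ee_rot(): TCP orientation.
- r.current_contact_force(): force on the tool from outside, world axes, zero at the start.
- r.current_torque(): the same for the moment, N m.
- r.current_opening(): opening from 0.0 (shut) to 1.0 (fully open).
- r.current_finger_force(): force on a finger pad.
Only numpy, scipy, OpenCV 4.12 (cv2) and the standard library are available. Lean on these libraries where they do the work, as an engineer would, in place of code of your own. Each camera call takes 0.05 s, during which the arm holds its last target. There are 200 camera calls.

## Working session

There is one attempt and no reset: what is moved stays moved. The work goes in short steps, each a Python script; the robot and the scene stay as the last script left them, time stands still between calls to the robot, and variables do not carry over. Pictures are saved under pics/ and viewed, at most 10 in all, crops included, and the job is handed in when it is done.

```bash
mkdir -p pics; python3 - <<'E'
from cell import r, optics
import cv2,numpy as np,pickle
ims={}
for n in("top","scene"):
    m=optics.get_image(n); ims[n]=m
    cv2.imwrite(f"pics/{n}.png",m["pixels"][:,:,::-1])
pickle.dump(ims,open("ims.pkl","wb"))
print(r.current_t(),r.finger_overhang,r.current_tool_pos(),r.current_ee_rot())
print(ims["top"]["camera_from_world"],ims["top"]["fx"])
E
```

```text
0.1 0.022 [0.13638167 0.5325312  0.2285191 ] [ 1.25052828e-01  9.92149956e-01 -4.94939269e-04 -9.62124062e-05]
[[-2.23965451e-03 -9.99997215e-01 -7.43818044e-04  1.03257002e-02]
 [-9.87350497e-01  2.32925220e-03 -1.58535711e-01  5.81581649e-01]
 [ 1.58537002e-01  3.79343896e-04 -9.87352964e-01  1.28891106e+00]
 [ 0.00000000e+00  0.00000000e+00  0.00000000e+00  1.00000000e+00]] 598.8040968795119
```

View pics/top.png

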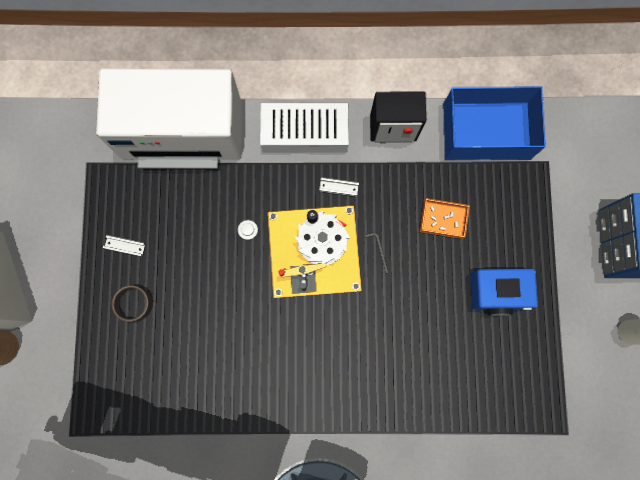

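View pics/scene.png

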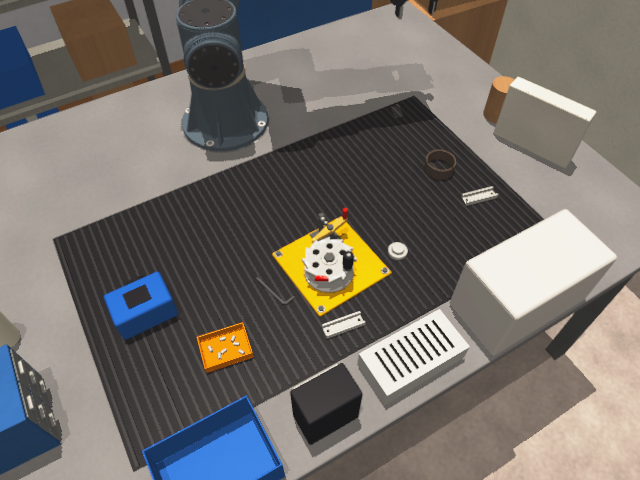

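```bash
cat > h.py <<'E'
import cv2,numpy as np
def cloud(m,T=None):
    K=np.array([[m["fx"],0,m["cx"]],[0,m["fy"],m["cy"]],[0,0,1]])
    v,u=np.mgrid[:480,:640]
    p=cv2.undistortPoints(np.stack([u,v],-1).reshape(-1,1,2).astype(float),K,np.array(m["D"])).reshape(480,640,2)
    d=m["depth"][...,None]
    P=np.concatenate([p*d,d],-1)
    if T is None: T=np.linalg.inv(m["camera_from_world"])
    W=P@T[:3,:3].T+T[:3,3]
    W[m["depth"]<=0]=np.nan
    return W
E
python3 - <<'E'
import pickle,cv2,numpy as np
from h import cloud
ims=pickle.load(open("ims.pkl","rb"))
for n in ims:
    m=ims[n];W=cloud(m);rgb=m["pixels"].astype(int);R,G,B=rgb[...,0],rgb[...,1],rgb[...,2]
    z=W[...,2]
    near=(np.abs(W[...,0]-.5)<.25)&(abs(W[...,1])<.2)
    y=(R>150)&(G>120)&(B<80)&near&(z<.04)
    P=W[y]; rect=cv2.minAreaRect(P[:,:2].astype(np.float32)*1000); print(n,"plate",rect,np.median(P[:,2]))
    c=np.array(rect[0])/1000
    nw=near&(np.hypot(W[...,0]-c[0],W[...,1]-c[1])<.13)
    wh=nw&(z>.060)&(z<.074)&(abs(R-B)<40)
    Q=W[wh]; print("wheeltop",len(Q),np.median(Q[:,2]),cv2.minEnclosingCircle(Q[:,:2].astype(np.float32)*1000))
    red=nw&(R>130)&(G<60)&(B<60)
    nn,lab=cv2.connectedComponents(red.astype(np.uint8))
    for i in range(1,nn):
        q=W[lab==i]; print("red",len(q),np.nanmean(q,0).round(4),np.nanmin(q,0).round(3),np.nanmax(q,0).round(3))
    k=nw&(R<70)&(G<70)&(B<70)&(z>.100)
    q=W[k]; print("knob",len(q),q.mean(0),q.min(0),q.max(0))
    b=nw&(z>.06)&(R-B>40)&~red
    q=W[b]; print("brass",len(q),q.mean(0),q.min(0),q.max(0))
m=ims["top"]; a=m["pixels"][190:310,250:390,::-1]; b=ims["scene"]["pixels"][200:320,260:400,::-1]
cv2.imwrite("pics/c1.png",np.hstack([cv2.resize(x,None,fx=2.8,fy=2.8,interpolation=2) for x in(a,b)]))
E
```

```text
top plate ((584.7303466796875, 10.35394287109375), (200.9879608154297, 201.57473754882812), 4.407820701599121) 0.011748429106040903
wheeltop 1731 0.06860824077917571 ((576.5843505859375, 4.501760005950928), 88.72412109375)
red 1 [ 0.6328 -0.057   0.0669] [ 0.633 -0.057  0.067] [ 0.633 -0.057  0.067]
red 2 [0.5213 0.0764 0.1001] [0.52  0.075 0.1  ] [0.522 0.078 0.101]
red 1 [0.5207 0.0819 0.0969] [0.521 0.082 0.097] [0.521 0.082 0.097]
knob 74 [0.64239125 0.01341983 0.11579954] [0.63376135 0.00280648 0.10035439] [0.65578663 0.02413529 0.12478113]
brass 374 [0.5532245 0.0218468 0.0717373] [ 0.51902922 -0.06759931  0.06010534] [0.66470436 0.0851095  0.12134647]
scene plate ((581.0751953125, 10.044082641601562), (208.47348022460938, 201.07904052734375), 3.880521535873413) 0.012113708587475625
wheeltop 1419 0.06827790619856189 ((581.595947265625, 10.024307250976562), 90.18436431884766)
red 18 [0.5262 0.0804 0.0989] [0.521 0.075 0.096] [0.531 0.086 0.102]
red 26 [ 0.6384 -0.051   0.0656] [ 0.633 -0.059  0.061] [ 0.646 -0.037  0.071]
knob 84 [0.65082592 0.00985393 0.11272544] [0.63779598 0.00248737 0.10088441] [0.65834983 0.02144555 0.12197199]
brass 400 [0.55735035 0.02715246 0.0706167 ] [ 0.51910855 -0.06040486  0.06002177] [0.65920307 0.08565581 0.12169255]
```

View pics/c1.png

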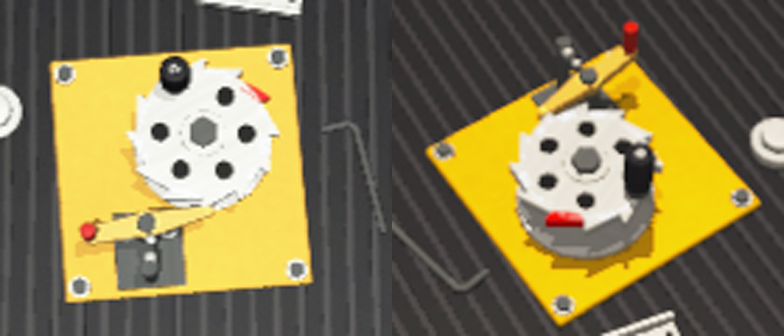

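```bash
cat >> h.py <<'E'
from cell import r, optics
from scipy.spatial.transform import Rotation as Rot
PSI=0.072
wx=np.array([np.cos(PSI),np.sin(PSI),0]); wy=np.array([-np.sin(PSI),np.cos(PSI),0])
def best_q(pos=(0.58,0.04,0.25)):
    qs=[]
    for s in(1,-1):
        q=Rot.from_matrix(np.c_[s*wy,s*wx,[0,0,-1]]).as_quat(); j=r.inverse_kinematics(pos,q)
        if j is not None: qs.append((abs(j[5]),q,j))
    return min(qs,key=lambda t:t[0])[1]
E
python3 - <<'E'
from h import *
import pickle
q=best_q(); print(q)
r.move_to([0.56,0.04,0.33],q); r.sleep(.2)
p,o=r.current_tool_pos(),r.current_ee_rot()
m=optics.get_image("wrist")
T=np.eye(4);T[:3,:3]=Rot.from_quat(o).as_matrix();T[:3,3]=p
print(m["mount"].round(3) if hasattr(m["mount"],'round') else m["mount"])
W=cloud(m,T@np.array(m["mount"])); pickle.dump((m,W,q),open("w.pkl","wb"))
cv2.imwrite("pics/w1.png",m["pixels"][:,:,::-1])
rgb=m["pixels"].astype(int);R,G,B=rgb[...,0],rgb[...,1],rgb[...,2];z=W[...,2]
y=(R>150)&(G>120)&(B<80)&(z<.03)&(z>.004)
rect=cv2.minAreaRect(W[y][:,:2].astype(np.float32)*1000);print("plate",rect,np.median(W[y][:,2]))
def rep(n,k):
    nn,l,st,_=cv2.connectedComponentsWithStats(k.astype(np.uint8))
    for i in range(1,nn):
        if st[i,4]>30: q=W[l==i];print(n,st[i,4],np.nanmedian(q,0).round(4),np.nanmin(q,0).round(4),np.nanmax(q,0).round(4))
rep("red",(R>110)&(G<70)&(B<70))
rep("knobtop",(R<80)&(G<80)&(B<80)&(z>.108)&(z<.13))
rep("nut",(z>.0735)&(z<.082)&(R<170)&(abs(R-B)<40))
print(r.current_t(),r.current_q(),r.current_contact_force())
E
```

```text
[0.68119828 0.73209897 0.         0.        ]
[[-0.001 -0.957 -0.289  0.074]
 [ 1.    -0.001 -0.001 -0.   ]
 [ 0.001 -0.289  0.957 -0.144]
 [ 0.     0.     0.     1.   ]]
plate ((590.3006591796875, -101.72242736816406), (199.73509216308594, 422.27459716796875), 4.151926517486572) 0.01115642172354131
red 153 [0.5245 0.0801 0.098 ] [0.5189 0.0708 0.0696] [0.5291 0.0857 0.1016]
red 151 [ 0.6366 -0.049   0.0672] [ 0.6297 -0.09    0.0025] [ 0.6464 -0.0374  0.0693]
red 616 [ 0.6535 -0.2419  0.0154] [ 0.6136 -0.3085  0.0021] [ 0.7006 -0.2335  0.0262]
red 109 [ 0.6923 -0.2805  0.0156] [ 0.5744 -0.3031  0.008 ] [0.6974 0.0523 0.4067]
knobtop 476 [0.6415 0.0153 0.1168] [0.6319 0.0016 0.108 ] [0.6546 0.0244 0.1198]
knobtop 691 [ 0.8777 -0.1252  0.117 ] [ 0.8425 -0.1379  0.108 ] [ 0.9104 -0.1233  0.1298]
nut 425 [0.8002 0.2015 0.0776] [0.7984 0.1794 0.0735] [0.843  0.2307 0.082 ]
nut 145 [0.5322 0.0356 0.0745] [0.5253 0.0284 0.0735] [0.5389 0.0424 0.0761]
nut 291 [0.5033 0.0325 0.0772] [0.49   0.0269 0.0735] [0.5227 0.0385 0.0809]
nut 369 [ 0.6034 -0.0089  0.0763] [ 0.5923 -0.0198  0.0736] [0.6146 0.0012 0.0789]
nut 384 [ 0.8557 -0.1256  0.0778] [ 0.8403 -0.1589  0.0735] [ 0.9127 -0.1237  0.082 ]
2.6917 [-1.09737065e-02  2.89348771e-01  1.48556370e+00  4.31500958e-05
  1.36677082e+00 -8.35931840e-02] [ 0.47934736  0.47880151 -0.54547422]
```

View pics/w1.png

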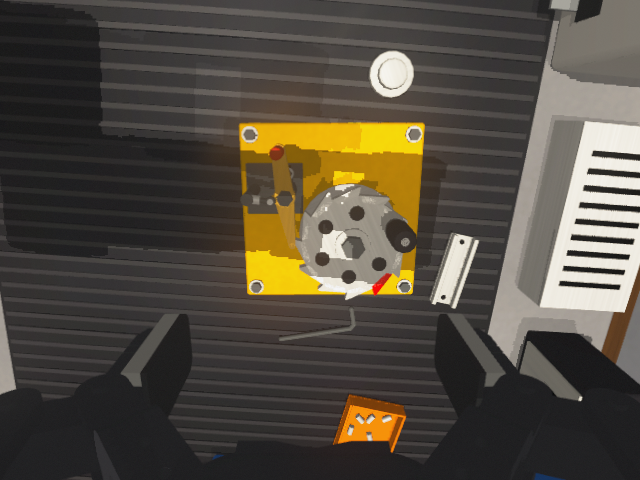

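```bash
cat >> h.py <<'E'
Q=np.array([0.68119828,0.73209897,0,0])
AX=np.array([.6034,-.0090,0])
def look(name):
    m=optics.get_image("wrist"); p,o=r.current_tool_pos(),r.current_ee_rot()
    T=np.eye(4);T[:3,:3]=Rot.from_quat(o).as_matrix();T[:3,3]=p
    cv2.imwrite(f"pics/{name}.png",m["pixels"][:,:,::-1]); return m,cloud(m,T@np.array(m["mount"]))
E
python3 - <<'E'
from h import *
r.set_gripper(0.28,20)
r.move_to([.5235,.080,.15],Q)
f0=np.array(r.current_contact_force())
r.move_linear([.5235,.080,.092],vel=.08)
print("down",np.array(r.current_contact_force())-f0,r.current_opening())
for x in np.arange(.5235,.5451,.003):
    r.move_linear([x,.080,.092],vel=.05)
    print(round(x,4),(np.array(r.current_contact_force())-f0).round(2))
r.sleep(.3)
r.move_linear([.5405,.080,.092],vel=.05)
print((np.array(r.current_contact_force())-f0).round(2))
r.move_linear([.5405,.080,.16],vel=.15)
m,W=look("w2")
rgb=m["pixels"].astype(int);k=(rgb[...,0]>110)&(rgb[...,1]<70)&(rgb[...,2]<70)&(W[...,2]>.085)&(W[...,2]<.11)&(abs(W[...,0]-.53)<.05)
print("peg",k.sum(),np.median(W[k],0) if k.any() else None,r.current_t())
E
```

```text
down [-0.14353383 -0.12605624 -0.63542582] 0.28276456078118284
0.5235 [-0.31  0.49 -0.94]
0.5265 [-0.77 -1.36 -0.63]
0.5295 [ 0.65 -0.17 -1.06]
0.5325 [-0.45 -0.04 -1.03]
0.5355 [ 0.34  0.03 -1.67]
0.5385 [ 1.08 -0.24 -0.7 ]
0.5415 [ 0.19 -0.76 -0.81]
0.5445 [ 0.05 -0.57 -0.35]
[-1.14 -0.13  0.27]
peg 499 [0.53986734 0.08170142 0.09726834] 8.1583
```

View pics/w2.png

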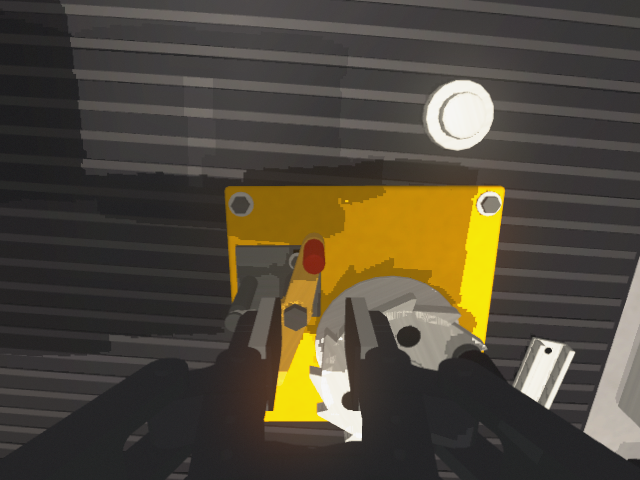

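```bash
cat >> h.py <<'E'
def knob(w,z): 
    a=w-np.pi/2+PSI
    return [AX[0]+.046*np.cos(a),AX[1]+.046*np.sin(a),z]
def wheel(p): return np.arctan2(p[1]-AX[1],p[0]-AX[0])+np.pi/2-PSI
E
python3 - <<'E'
from h import *
print("w0",wheel([.6433,.013]))
r.set_gripper(.6,25)
r.move_to([.6433,.013,.17],Q)
r.move_linear([.6433,.013,.107],vel=.1)
f0=np.array(r.current_contact_force())
r.set_gripper(0.0,25)
print("grip",r.current_opening()*85,r.current_finger_force(),(np.array(r.current_contact_force())-f0).round(1))
w0=wheel([.6433,.013])
for w in np.linspace(w0,.26,14)[1:]:
    r.move_linear(knob(w,.107),vel=.06)
    print(round(w,2),(np.array(r.current_contact_force())-f0).round(1),end=' ')
print(r.current_tool_pos(),r.current_opening()*85,r.current_t())
r.set_gripper(.6)
r.move_linear(knob(.26,.18),vel=.15)
p=[.56,.0,.30]; r.move_to(p,Q)
m,W=look("w3");z=W[...,2];g=m["pixels"].astype(int)
k=(g.max(-1)<80)&(z>.110)&(z<.125)&(np.hypot(W[...,0]-AX[0],W[...,1]-AX[1])<.075)
P=W[k];print("knob",k.sum(),(P.min(0)+P.max(0))/2,"w",wheel((P.min(0)+P.max(0))/2))
k=(z>.0735)&(z<.082)&(np.hypot(W[...,0]-AX[0],W[...,1]-AX[1])<.015);P=W[k];print("nut",(P.min(0)+P.max(0))/2,r.current_t())
E
```

```text
w0 2.0026972296360324
grip 21.468703082061225 24.730728738068137 [3.5 0.2 5.2]
1.87 [0.9 1.3 7.2] 1.73 [1.7 0.8 7.7] 1.6 [ 2.4 -0.4  8.1] 1.47 [ 2.1 -0.5  7.8] 1.33 [ 1.  -0.1  6.8] 1.2 [ 0.1 -0.3  7.7] 1.06 [ 0.7 -0.5  8.1] 0.93 [ 0.6 -0.2  7.5] 0.8 [-0.   0.1  9.1] 0.66 [-0.3 -0.8  8.6] 0.53 [-0.6  0.3  9. ] 0.39 [-0.1  0.1  8.7] 0.26 [-0.6 -0.2 10.2] [ 0.61837918 -0.05277939  0.10779778] 20.884486588377154 13.5083
knob 510 [ 0.61772554 -0.05255611  0.11444054] w 0.24575381174897154
nut [ 0.60299987 -0.00939524  0.07571454] 15.2083
```

View pics/w3.png

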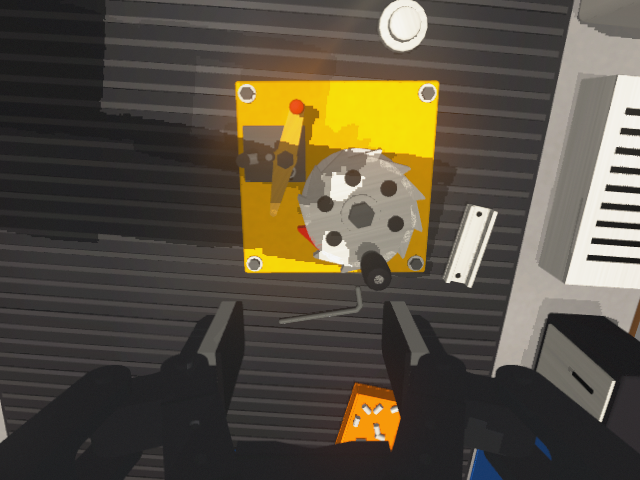

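```bash
python3 - <<'E'
from h import *
r.set_gripper(.28,20)
r.move_to([.540,.081,.15],Q)
r.move_linear([.540,.081,.092],vel=.1)
f0=np.array(r.current_contact_force())
for x in np.arange(.537,.515,-.003):
    r.move_linear([x,.080,.092],vel=.05)
r.sleep(.2)
r.move_linear([.519,.080,.092],vel=.05)
print((np.array(r.current_contact_force())-f0).round(2))
r.move_linear([.519,.080,.15],vel=.15)
r.move_to([.56,0,.30],Q)
m,W=look("w4");g=m["pixels"].astype(int)
k=(g[...,0]>110)&(g[...,1]<70)&(g[...,2]<70)&(W[...,2]>.085)&(W[...,2]<.11)&(abs(W[...,0]-.53)<.05)
print("peg",k.sum(),np.median(W[k],0) if k.any() else None,r.current_t())
cv2.imwrite("pics/w4c.png",cv2.resize(m["pixels"][60:300,220:460,::-1],None,fx=2.4,fy=2.4))
E
```

```text
[ 0.46 -0.06  0.89]
peg 0 None 20.8083
```

View pics/w4c.png

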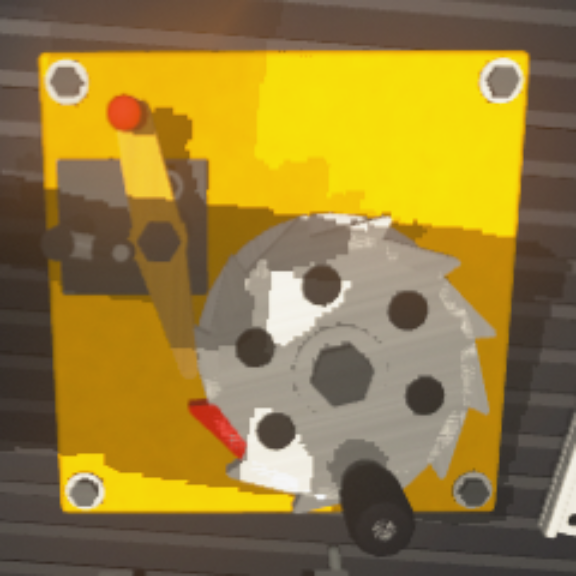

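```bash
cat > bed.py <<'E'
from h import *
r.set_gripper(.6,30)
w=.2457; z=.112
r.move_to(knob(w,.18),Q)
r.move_linear(knob(w,z),vel=.1)
r.sleep(.2)
fa=lambda n=5: np.mean([(r.sleep(.01),r.current_contact_force())[1] for _ in range(n)],0)
f0=fa(); r.set_gripper(0.0,30)
print("grip",r.current_opening()*85,(fa()-f0).round(1))
def push():
    a=w-np.pi/2+PSI
    return (fa()-f0)@np.array([-np.sin(a),np.cos(a),0])   # reaction, forward tangent
ok=False
while w>-.2:
    w-=.0065 if push()<5 else .003
    r.move_linear(knob(w,z),vel=.02)
    p=push(); print(round(w,3),round(p,1),end=' | ')
    if p>13.5: ok=True;break
r.sleep(.5); print("\nheld",push(),ok,wheel(r.current_tool_pos()),r.current_t())
E
python3 bed.py
```

```text
grip 19.27285623711825 [ 1.4 -0.4  2. ]
0.239 3.6 | 0.233 4.5 | 0.226 4.2 | 0.22 3.6 | 0.213 4.2 | 0.207 3.7 | 0.2 4.2 | 0.194 4.3 | 0.187 4.1 | 0.181 3.8 | 0.174 4.3 | 0.168 4.5 | 0.161 4.1 | 0.155 4.4 | 0.148 4.4 | 0.142 4.6 | 0.135 4.3 | 0.129 4.4 | 0.122 4.7 | 0.116 4.7 | 0.109 4.3 | 0.103 4.7 | 0.096 4.4 | 0.09 4.8 | 0.083 4.7 | 0.077 4.5 | 0.07 4.7 | 0.064 4.9 | 0.057 4.8 | 0.051 4.7 | 0.044 6.1 | 0.041 6.4 | 0.038 6.9 | 0.035 7.2 | 0.032 7.8 | 0.029 8.9 | 0.026 9.1 | 0.023 9.4 | 0.02 10.3 | 0.017 10.9 | 0.014 11.2 | 0.011 11.7 | 0.008 12.1 | 0.005 12.6 | 0.002 13.2 | -0.001 13.7 | 
held 13.926377095388707 True 0.03791531742394978 39.2
```

```bash
python3 - <<'E'
from h import *
fa=lambda n=5: np.mean([(r.sleep(.01),r.current_contact_force())[1] for _ in range(n)],0)
t=lambda w: np.array([-np.sin(w-np.pi/2+PSI),np.cos(w-np.pi/2+PSI),0])
b=fa()@t(0); w=-.001
while w>-.03:
    w-=.003; r.move_linear(knob(w,.112),vel=.02); d=fa()@t(0)-b; print(round(w,3),round(d,1),end=' | ')
    if d>3: break
r.sleep(.5); print("held",fa()@t(0)-b)
r.move_linear(knob(.03,.112),vel=.02); print("eased",fa()@t(0)-b)
r.set_gripper(.6); r.sleep(.2)
r.move_linear(knob(.03,.19),vel=.1)
r.move_to([.56,0,.30],Q); r.sleep(.2)
m,W=look("w5");z=W[...,2];g=m["pixels"].astype(int)
k=(g.max(-1)<80)&(z>.110)&(z<.125)&(np.hypot(W[...,0]-AX[0],W[...,1]-AX[1])<.075)
P=W[k];print("w",wheel((P.min(0)+P.max(0))/2),r.current_t())
cv2.imwrite("pics/w5c.png",cv2.resize(m["pixels"][60:300,220:460,::-1],None,fx=2.4,fy=2.4))
E
```

```text
-0.004 0.9 | -0.007 1.5 | -0.01 2.0 | -0.013 2.3 | -0.016 3.0 | -0.019 3.5 | held 3.691722670241557
eased -5.774858147220901
w 0.041202307811214325 44.225
```

View pics/w5c.png

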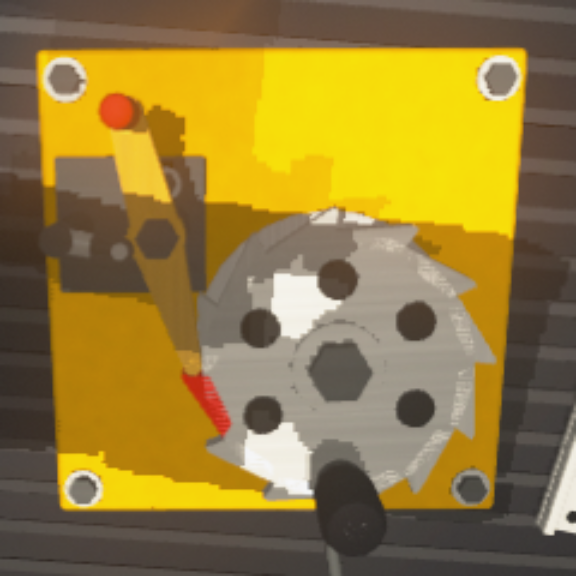

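The red tooth's face meets the nose at crop pixel (190, 370), the pawl is home, and the gripper is clear of everything.

```bash
python3 -c "
from cell import r
print(r.hand_in())"
```

```text
the job is handed in; nothing more can be done
None
```

I handed the job in at about 44 s of the 64 s limit, and no verdict came back: the last picture shows the pawl home with the red tooth on its nose and the gripper clear, I put the bedding force at about 10 N from the push on the knob, and none of the other things was touched.

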